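# Load the drilling jig and start its captive screw-knob

## Task

Lay the light beech blank with the blue tape flat in the nest of the drilling jig, between its steel pins, and swing the jig's aluminium leaf shut over it. Then lock the leaf: push the orange captive screw-knob down against its spring, start it in its thread and turn it clockwise until it is fully home and stays down when you let go. Leave everything else on the bench where it is.

Things in the scene. Friction and masses are not known exactly. Their poses are not given: they have to be found in the camera images.
- jig: The hinged-leaf drilling jig, fixed to the bench: an MDF base 260 x 190 x 18 mm carrying all that follows. Origin: centre of the base's underside, on the bench. Its x axis points from the screw-knob's end (x = -85 mm, nearest the robot) to the hinge (x = +80 mm), y runs along the hinge, z up.
- nest (a point): Centre of the nest floor, on top of the jig's base, 18 mm above the bench, at x = y = 0 of the jig, with its axes. Six steel dowel pins, 10 mm thick, 14 mm tall, cone-topped, box in the blank with 1.5 mm play all round: two on each long side (x = +-28.5, y = +-48 mm), one at each end (x = 0, y = +-81.5 mm). There is room for fingers between the long-side pins.
- catch (a point): Centre of the top of the aluminium catch block (46 x 66 mm, 20.5 mm tall) on the jig's base, on the screw's axis at x = -85 mm of the jig, 38.5 mm above the bench. It holds the brass thread that the screw-knob goes into. Same axes as the jig.
- blank: The work: a light beech blank 44 mm (its x) by 150 mm (its y), 20 mm thick, with a band of blue masking tape near its +y end; about 0.1 kg. Origin: centre of its underside. It starts flat on the bench on one side of the jig. It goes into the nest with its length along the jig's y axis, either way round.
- leaf (a joint): Hinge of the aluminium leaf, rad: 0 = shut, level, just above the blank; starts standing open at 1.5 to 1.7; 1.75 = furthest. A stiff friction hinge: it stays where left and takes a few N at the front edge to move. The leaf is a frame 140 mm wide, 8 mm thick, reaching 200 mm from the hinge axis; shut, its top face is 47 mm above the bench.
- leaf_hinge (a point): Middle of the hinge axis, in mid-thickness of the leaf, 43 mm above the bench, x = +80 mm in the jig; the axis runs along the jig's y. This frame turns with the leaf: its -x axis points along the leaf to the front edge, +z out of the outer face (up when shut, away from the robot when open).
- leaf_front (a point): Middle of the leaf's front (free) edge, on the outer face; 200 mm from the hinge axis. From 130 to 200 mm from the hinge and 35 to 70 mm to either side of the middle line the outer face is bare: a place to push the leaf shut. Same axes as leaf_hinge.
- knob_grip (a point): Centre of the wing of the orange captive screw-knob, on the screw's axis, 165 mm from the hinge axis. The wing is 60 mm long (this frame's y), 14 mm thick (x), 26 mm tall, on a round flange 60 mm across, 8 mm thick. This point is 13 mm below the wing's top and 13 mm above the flange; with the leaf shut and the knob up it is 86 mm above the bench.
- knob_turn (a joint): Turn of the screw-knob, rad, growing clockwise seen from above; stays where left. Coarse thread with two starts: the screw goes in only when the wing lies across the jig, along the jig's y (0 here or a half turn from it, within 0.2 rad). It begins 0.35 to 1.1 rad anticlockwise of that (negative).
- knob_press (a joint): Depth of the screw-knob, m: 0 = sprung up, 0.0155 = fully home on the leaf's brass collar. A spring lifts it with 5 N (9.7 N at home). Off the starts it stops after 1.5 mm. At a start, leaf shut, it pushes down 12 mm or more; turned clockwise from there the thread catches after 0.3 rad, then draws it down 2.8 mm per rad: home 1.7 rad past the start.
- drilled_block: Bystander: dark wooden block 60 x 120 x 22 mm with two black holes, already drilled; lies on the other side of the jig from the blank. Origin: centre of its underside.
- tape_roll: Bystander: roll of blue masking tape lying flat, 100 mm across, 24 mm high. Origin: centre of its underside.
- tape_measure: Bystander: red and black tape measure, 75 x 36 x 62 mm. Origin: centre of its underside.

How it is judged:
By the outcome, as a careful person would: the job done as asked, in the order asked, and still so for the second after the job is handed in, with the robot touching nothing.
It also fails if it takes over 72 s, if anything falls off the work surface, if the arm or the gripper's body presses on something with over 40 N, if the wrist force passes 120 N, or if a joint passes its speed limit or range.

## Robot

A 6-joint arm with a two-finger parallel gripper is mounted at the origin on the work surface. World frame = base frame: x ahead of the robot, y to its left, z up, the work surface at z = 0. Lengths are in mm, angles in degrees, forces in N, time in s.
With the tool pointing down it reaches from about 350 to 850 mm from the base axis. Payload 8.1 kg.
Tool frame: the origin (TCP) lies at the very end of the fingers, on their centre line; the grasp point (between the pads) lies 19 mm behind it (r.grip_point_offset is the distance from the TCP to the grasp point, in mm); z points along the fingers, y is the line along which they close (so a half turn about z gives the same grasp; the last joint's range is limited). The gripper opens to 85 mm and grips with 20 to 120 N. Pads are 22 mm wide; open, the fingers measure 114 mm over their backs; the gripper's body (76 mm by 85 mm) begins 54 mm behind the grasp point. The pads swing forward as they close: fully open they stand 13 mm farther back than shut.
Start: joints at [67.987, 7.471, 85.268, -0, 87.261, -4.893], TCP at [176.602, 573.425, 208.692] pointing down, gripper open.
Joint ranges: [-169.43, 169.43], [-51.17, 129.36], [1.28, 143.12], [-76.62, 256.62], [0, 156.53], [-152.29, 152.29]. Speed limits (degrees/s): [136.94, 136.94, 159.86, 180, 180, 180].

## Interface

Orientations are given as [roll, pitch, yaw] about the fixed x, y, z axes, in that order (R = Rz(yaw) Ry(pitch) Rx(roll)).
In Python, from bench import status, eyes, r gives the robot as it stands.
- The arm moves only by the shell command python3 -m handwheel 'ROWS' [FORCE]. ROWS is a JSON object whose one key "series" holds a list that holds one entry, the list of rows, each a list of 7 numbers: the shift along the tool's x, y, z in cm, then the turn, a rotation vector about the tool's x, y, z in rad, then the opening, from 0 (shut) to 1 (fully open). In form: {"series": [[[tx, ty, tz, rx, ry, rz, claw], ...]]}. A call has 1 to 12 rows; each row is the pose to reach, as a shift and turn from the pose commanded when the call began, along the tool's axes at that moment; what a row does not reach only later rows make up. A row lasts 1/8 s, in which the tool goes at most 62.5 mm and 10.7 degrees, less where a joint would pass 70% of its speed; a pose out of reach is approached as far as the arm can. A call with a gripper value outside its range is refused whole. The fingers move at their own pace and stop on an object; FORCE is the grip in N (left out, the last holds). Time passes only in rows, so rows that repeat a pose let the fingers close. It gives the time, the measured TCP pose, the force, the opening and the grip force at its end, in the units of the state.
- status.sense(): the state, without advancing time (a new reading comes with each control period).
- eyes.snapshot(name): name is "scene" or "top"; returns a dict with "img" (480x640x3 uint8, red, green, blue), "mtx" (3x3 intrinsics, pixels), "k1" (the pictures are not rectified: a ray, as slopes to the right and down, at radius r is drawn at 1 + k1 r^2 times it, then the intrinsics apply), "R" (3x3) and "t" (3): a world point X has camera coordinates R X + t. Camera axes: x right, y down, z forward; pixel columns grow to the right and rows downward; lengths in mm; the calibration is good to about 2 mm. A picture is of the moment at which its call begins. There is no depth.
- r.hand_in(): hands the job in; it is judged then, once.
The state is a dict: "time": time; "joint_pos": joint angles; "qd": joint speeds; "joint_efforts": joint torques, N m; "tool_pos": TCP position; "tcp_rot": TCP orientation; "ft_force": force on the tool from outside, world axes, zero at the start; "wrist_torque": the same for the moment, N m; "finger_gap": finger opening in mm; "grip_force": force on a finger pad.
Only numpy, scipy, OpenCV 4.12 (cv2) and the standard library are available. Lean on these libraries where they do the work, as an engineer would, in place of code of your own. Each camera call takes 0.05 s, during which the arm holds its last target. There are 200 camera calls.

## Working session

There is one attempt and no reset: what is moved stays moved. The work goes in short steps, Python scripts to look and compute and a shell command to move; the robot and the scene stay as the last step left them, time stands still between calls to the robot, and variables do not carry over. Pictures are saved under pics/ and viewed, at most 10 in all, crops included, and the job is handed in when it is done.

```bash
ls; mkdir -p pics; python3 - <<'E'
from bench import status, eyes, r
import cv2, pickle
s=status.sense(); print(s)
d={}
for n in("scene","top"):
    e=eyes.snapshot(n); d[n]=e; cv2.imwrite(f"pics/{n}0.png",e["img"][:,:,::-1]); print(n,e["mtx"].tolist(),e["k1"],(-e["R"].T@e["t"]).round(),e["R"].round(2).tolist())
pickle.dump(d,open("s0.pkl","wb"))
print(r.grip_point_offset)
E
```

```text
pics
{'time': 0.0, 'joint_pos': array([ 6.79877702e+01,  7.51562992e+00,  8.53318939e+01, -1.24488427e-03,
        8.72619331e+01, -4.89467054e+00]), 'qd': array([-0.04029425,  0.04259284, -0.05263678, -0.00840921, -0.04652644,
        0.02044977]), 'joint_efforts': array([ 2.63189713e-04, -5.69399035e+01, -5.00554240e+01, -2.71670592e-05,
        1.46223427e-02,  1.12706039e-04]), 'tool_pos': array([176.3708781 , 572.84723346, 207.61398733]), 'tcp_rot': array([-1.79890836e+02, -8.10050430e-03,  1.62882494e+02]), 'ft_force': array([ 0.09258435,  0.63170535, -0.36047096]), 'wrist_torque': array([-0.02313931, -0.01254529,  0.04118381]), 'grip_force': 0.0, 'finger_gap': 85.12191222364999}
scene [[471.82848067326654, 0.0, 322.2662603327256], [0.0, 471.82848067326654, 241.30672634938344], [0.0, 0.0, 1.0]] -0.09385853868709075 [1137.  422.  735.] [[-0.58, 0.81, 0.02], [0.54, 0.4, -0.74], [-0.61, -0.42, -0.67]]
top [[609.0755463946409, 0.0, 322.102037164831], [0.0, 609.0755463946409, 246.30843490020447], [0.0, 0.0, 1.0]] 0.0021266397603109336 [ 464.   -2. 1425.] [[-0.03, -1.0, 0.01], [-1.0, 0.03, -0.08], [0.08, -0.01, -1.0]]
18.700000000000003
```

View pics/scene0.png

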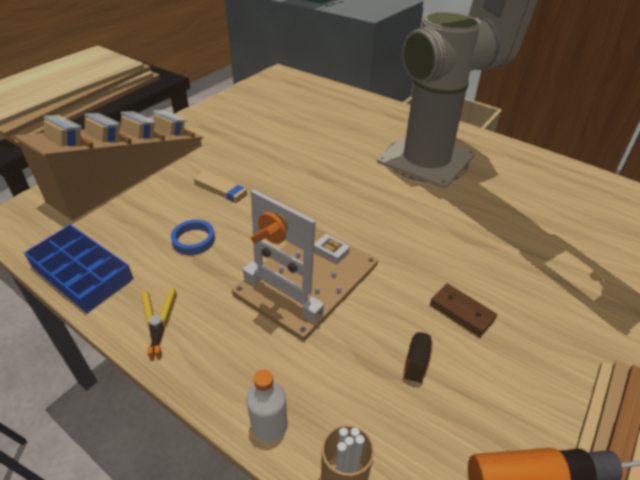

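View pics/top0.png

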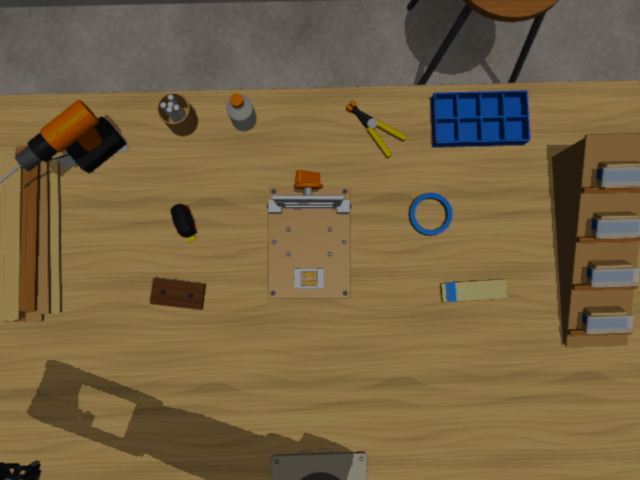

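The scene view shows the blank at (220,187), the jig around (310,265) with its leaf open and the knob at (270,228). The top view shows the blank at (474,291) with its tape on the left end, the jig base from (268,188) to (350,298), the catch at (309,278), and pins near (288,229), (330,229), (274,242), (344,242), (288,254) and (330,254).

```bash
cat > h.py <<'E'
import numpy as np, cv2
def K(e): return e["mtx"], np.array([e["k1"],0,0,0.])
def ray(e,p):
    m,d=K(e); u=cv2.undistortPoints(np.array(p,float).reshape(-1,1,2),m,d,None,None,None)[:,0] if False else cv2.undistortPoints(np.array(p,float).reshape(-1,1,2),m,d)[:,0]
    v=np.c_[u,np.ones(len(u))]@e["R"]; return -e["R"].T@e["t"], v/np.linalg.norm(v,axis=1)[:,None]
def plane(e,p,z):
    c,v=ray(e,p); return c+v*((z-c[2])/v[:,2])[:,None]
def tri(e1,p1,e2,p2):
    c1,v1=ray(e1,p1); c2,v2=ray(e2,p2); out=[]
    for a,b in zip(v1,v2):
        s=np.linalg.lstsq(np.c_[a,-b],c2-c1,rcond=None)[0]; A=c1+s[0]*a;B=c2+s[1]*b; out.append(np.r_[(A+B)/2,np.linalg.norm(A-B)])
    return np.array(out)
def proj(e,X):
    m,d=K(e); return cv2.projectPoints(np.array(X,float).reshape(-1,1,3),cv2.Rodrigues(e["R"])[0],e["t"],m,d)[0][:,0]
E
python3 - <<'E'
import pickle,cv2,numpy as np
from h import *
d=pickle.load(open("s0.pkl","rb"))
T=d["top"]["img"];S=d["scene"]["img"]
a=cv2.resize(T[180:310,260:360],None,fx=4.4,fy=4.4,interpolation=cv2.INTER_CUBIC)   # 440x572
b=cv2.resize(T[270:312,435:515],None,fx=4.5,fy=4.5,interpolation=cv2.INTER_CUBIC) #360x189
c=cv2.resize(S[170:210,185:265],None,fx=4.5,fy=4.5,interpolation=cv2.INTER_CUBIC)
o=np.zeros((572,800,3),np.uint8);o[:,:440]=a;o[:189,440:]=b;o[200:380,440:]=c
cv2.imwrite("pics/c1.png",o[:,:,::-1])
b=cv2.resize(S[185:335,230:380],None,fx=4,fy=4,interpolation=cv2.INTER_CUBIC); cv2.imwrite("pics/c2.png",b[:,:,::-1])
E
```

```text
(no output)
```

View pics/c1.png

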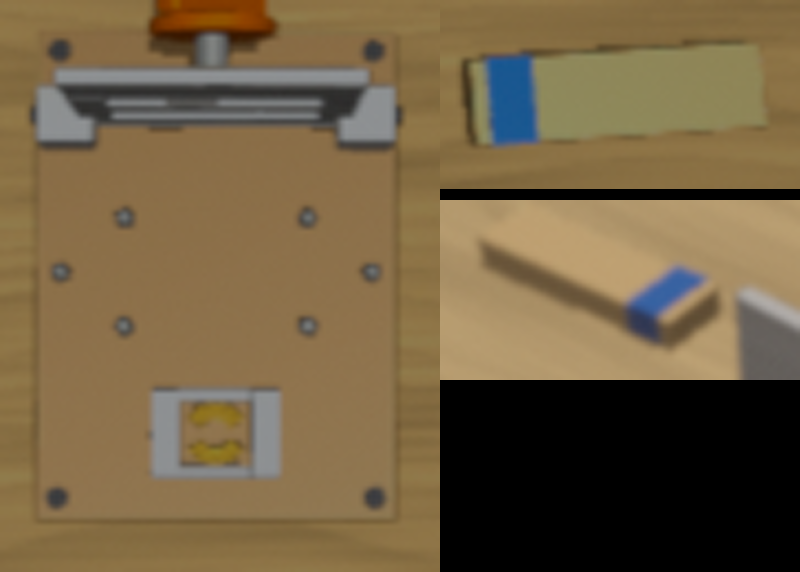

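View pics/c2.png

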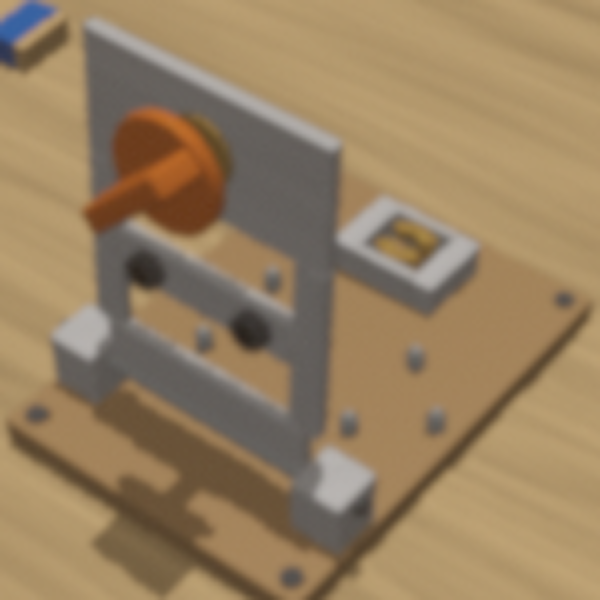

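The zoomed views show five pins in both. In the top crop they are at (124,217), (307,217), (61,272), (124,326) and (307,326). In the scene crop their tops are at (349,412), (204,328), (435,410), (415,350) and (272,270). The blank's outline is clear in both views.

```bash
python3 - <<'E'
import pickle
from h import *
d=pickle.load(open("s0.pkl","rb")); T=d["top"];S=d["scene"]
U=lambda p,f,o:(np.array(p,float)+.5)/f-.5+o
tp=U([(124,217),(307,217),(61,272),(124,326),(307,326),(371,272)],4.4,[260,180])
g=cv2.cvtColor(T["img"],cv2.COLOR_RGB2HSV)[:,:,1].astype(float)
ref=[]
for x,y in tp:   # low-saturation centroid = steel
    x0,y0=int(round(x)),int(round(y)); w=g[y0-4:y0+5,x0-4:x0+5]; w=np.clip(np.median(w)-15-w,0,None)
    Y,X=np.mgrid[y0-4:y0+5,x0-4:x0+5]; ref.append(((w*X).sum()/w.sum(),(w*Y).sum()/w.sum()))
ref=np.array(ref); print(tp.round(2).tolist(),ref.round(2).tolist())
sp=U([(349,412),(204,328),(435,410),(415,350),(272,270)],4,[230,185])
print("pin tri",tri(T,ref[:5],S,sp).round(1))
L=np.array([(28.5,48),(28.5,-48),(0,81.5),(-28.5,48),(-28.5,-48),(0,-81.5)])
W=plane(T,ref,30)[:,:2]
H,_=cv2.estimateAffinePartial2D(L,W,method=cv2.LMEDS); 
# rigid LSQ
def rig(L,W):
    lc,wc=L.mean(0),W.mean(0); a,b=L-lc,W-wc; th=np.arctan2((a[:,0]*b[:,1]-a[:,1]*b[:,0]).sum(),(a*b).sum()); R=np.array([[np.cos(th),-np.sin(th)],[np.sin(th),np.cos(th)]]); return th,wc-R@lc,(W-wc)-(R@a.T).T
th,c,res=rig(L,W); print("nest",np.degrees(th),c,"res",res.round(1).tolist())
hs=U([(60,50),(373,50),(57,497),(375,497)],4.4,[260,180]); print("heads",plane(T,hs,18).round(1).tolist())
# base corners
bc=U([(37,520),(397,520)],4.4,[260,180]);print("base near corners",plane(T,bc,18).round(1).tolist())
# blank
hsv=cv2.cvtColor(T["img"],cv2.COLOR_RGB2HSV); roi=hsv[270:312,435:515]; print("hsv blank",hsv[290,485],"bench",hsv[305,485],hsv[275,500],"tape",hsv[291,450],"side",hsv[291,441])
E
```

```text
[[287.8, 228.93], [329.39, 228.93], [273.48, 241.43], [287.8, 253.7], [329.39, 253.7], [343.93, 241.43]] [[287.88, 229.03], [329.45, 229.08], [273.28, 241.34], [287.74, 253.63], [329.45, 253.58], [344.02, 241.35]]
pin tri [[ 6.203e+02  5.670e+01  3.100e+01  3.000e-01]
 [ 6.176e+02 -3.880e+01  3.100e+01  0.000e+00]
 [ 5.929e+02  9.060e+01  3.030e+01  9.000e-01]
 [ 5.638e+02  5.820e+01  2.930e+01  6.000e-01]
 [ 5.612e+02 -3.730e+01  3.030e+01  2.000e-01]]Traceback (most recent call last):
  File "<stdin>", line 16, in <module>
cv2.error: OpenCV(4.12.0) /io/opencv/modules/calib3d/src/ptsetreg.cpp:1108: error: (-215:Assertion failed) count >= 0 && to.checkVector(2) == count in function 'estimateAffinePartial2D'
```

```bash
cat >> h.py <<'E'
def rig(L,W):
    lc,wc=L.mean(0),W.mean(0); a,b=L-lc,W-wc; th=np.arctan2((a[:,0]*b[:,1]-a[:,1]*b[:,0]).sum(),(a*b).sum()); R=np.array([[np.cos(th),-np.sin(th)],[np.sin(th),np.cos(th)]]); return th,wc-R@lc,(W-wc)-(R@a.T).T
PINS=np.array([(28.5,48),(28.5,-48),(0,81.5),(-28.5,48),(-28.5,-48),(0,-81.5)])
E
python3 - <<'E'
import pickle
from h import *
d=pickle.load(open("s0.pkl","rb")); T=d["top"];S=d["scene"]
U=lambda p,f,o:(np.array(p,float)+.5)/f-.5+o
ref=np.array([[287.88, 229.03], [329.45, 229.08], [273.28, 241.34], [287.74, 253.63], [329.45, 253.58], [344.02, 241.35]])
W=plane(T,ref,31)[:,:2]
th,c,res=rig(PINS,W); print("nest",np.degrees(th),c,"res",res.round(1).tolist())
hs=U([(60,50),(373,50),(57,497),(375,497)],4.4,[260,180]); print("heads",plane(T,hs,19).round(1).tolist())
bc=U([(37,520),(397,520)],4.4,[260,180]);print("base near corners",plane(T,bc,18).round(1).tolist())
im=T["img"].astype(int); p=lambda x,y:im[y,x]
for q in [(485,290),(485,306),(500,275),(450,291),(441,291)]: print(q,p(*q))
# blank corners by hand, top face, two views
tc=U([(472-440,62),(478-440,144),(767-440,125),(757-440,43)],4.5,[435,270])
print("corners@20",plane(T,tc,20).round(1).tolist())
# scene: tape-end near/far top corners , (c crop offset y200) 
sc=U([(719-440,288-200),(663-440,322-200)],4.5,[185,170]); print("scene +y end corners@20",plane(S,sc,20).round(1).tolist())
print("tri",tri(T,tc[:2],S,sc).round(1).tolist(),tri(T,tc[:2],S,sc[::-1]).round(1).tolist())
E
```

```text
nest -1.5043043330176722 [590.5711875    9.77967122] res [[-0.1, -0.2], [-0.2, 0.2], [-0.1, -0.3], [0.2, -0.1], [0.3, 0.3], [-0.0, 0.2]]
heads [[711.6, 89.4, 19.0], [707.5, -76.5, 19.0], [475.5, 95.8, 19.0], [471.1, -70.4, 19.0]]
base near corners [[463.8, 106.5, 18.0], [458.8, -81.6, 18.0]]
(485, 290) [143 135  89]
(485, 306) [136 112  66]
(500, 275) [128 104  62]
(450, 291) [ 26  86 144]
(441, 291) [65 54 31]
corners@20 [[486.2, -294.6, 20.0], [444.2, -295.9, 20.0], [449.9, -444.6, 20.0], [492.0, -441.7, 20.0]]
scene +y end corners@20 [[446.2, -291.0, 20.0], [488.5, -294.5, 20.0]]
tri [[477.3, -278.2, 45.7, 27.4], [453.0, -313.2, -11.1, 28.1]] [[486.7, -295.5, 18.3, 1.4], [443.4, -295.6, 16.5, 2.5]]
```

```bash
cat >> h.py <<'E'
def blank(e,z=20,roi=(435,515,270,312)):
    x0,x1,y0,y1=roi; im=cv2.resize(e["img"][y0:y1,x0:x1],None,fx=6,fy=6,interpolation=cv2.INTER_CUBIC).astype(float)
    m=((im[:,:,1]/(im[:,:,0]+1)>.88)&(im.sum(2)>190)).astype(np.uint8)
    m=cv2.morphologyEx(m,cv2.MORPH_OPEN,np.ones((7,7)))
    cs,_=cv2.findContours(m,cv2.RETR_EXTERNAL,cv2.CHAIN_APPROX_NONE); c=max(cs,key=cv2.contourArea)[:,0]
    W=plane(e,(c+.5)/6-.5+[x0,y0],z)[:,:2].astype(np.float32)
    (cx,cy),(w,h),a=cv2.minAreaRect(W); b=cv2.boxPoints(((cx,cy),(w,h),a))
    A=b[1]-b[0];B=b[2]-b[1]; L=A if np.hypot(*A)>np.hypot(*B) else B; L=L*np.sign(L[1])
    M=cv2.moments(W.reshape(-1,1,2)); 
    return (cx,cy),(M["m10"]/M["m00"],M["m01"]/M["m00"]),sorted((w,h)),np.degrees(np.arctan2(-L[0],L[1]))
E
python3 - <<'E'
import pickle
from h import *
d=pickle.load(open("s0.pkl","rb")); print(blank(d["top"]))
E
```

```text
((469.3470153808594, -368.0645446777344), (468.3733167975388, -367.2105759760114), [47.524627685546875, 150.8753662109375], np.float32(3.2295406))
```

```bash
cat > plan.py <<'E'
# works out rows only: python3 plan.py x y z yaw [x y z yaw ...] ; cmd pose kept in cmd.txt (from typed rounded rows)
import sys,os,numpy as np
from scipy.spatial.transform import Rotation as Ro
c=np.loadtxt("cmd.txt") if os.path.exists("cmd.txt") else np.array([176.602,573.425,208.692,162.88])
R=Ro.from_euler("xyz",[180,0,c[3]],degrees=True); p=c
for a in np.array(sys.argv[1:],float).reshape(-1,4):
    s=(R.inv().apply(a[:3]-c[:3])/10).round(2); rz=round(float(-np.radians((a[3]-c[3]+180)%360-180)),3)
    n=max(np.linalg.norm(a[:3]-p[:3])/62.5,abs(a[3]-p[3])/10.7)
    print(f"[{s[0]},{s[1]},{s[2]},0,0,{rz},C]  min rows {n:.1f}"); p=np.r_[c[:3]+R.apply(s*10),c[3]-np.degrees(rz)]
np.savetxt("cmd.txt",p)
E
python3 plan.py 440 150 210 92.3; python3 plan.py 468.3 -369 130 92.3; python3 plan.py 468.3 -369 4 92.3
```

```text
[-37.64,-32.71,-0.13,0,0,1.232,C]  min rows 8.0
[-51.97,0.75,8.0,0,0,-0.0,C]  min rows 8.4
[-0.0,-0.0,12.6,0,0,-0.0,C]  min rows 2.0
```

```bash
python3 -m handwheel '{"series": [[[-37.64,-32.71,-0.13,0,0,1.232,0.8],[-37.64,-32.71,-0.13,0,0,1.232,0.8],[-37.64,-32.71,-0.13,0,0,1.232,0.8],[-37.64,-32.71,-0.13,0,0,1.232,0.8],[-37.64,-32.71,-0.13,0,0,1.232,0.8],[-37.64,-32.71,-0.13,0,0,1.232,0.8],[-37.64,-32.71,-0.13,0,0,1.232,0.8],[-37.64,-32.71,-0.13,0,0,1.232,0.8],[-37.64,-32.71,-0.13,0,0,1.232,0.8],[-37.64,-32.71,-0.13,0,0,1.232,0.8],[-37.64,-32.71,-0.13,0,0,1.232,0.8],[-37.64,-32.71,-0.13,0,0,1.232,0.8]]]}'
```

```text
time: 1.6
tool_pos: [439.5, 151.2, 210.0]
tcp_rot: [-180.0, -0.0, 92.4]
ft_force: [-0.2, -0.6, 0.4]
finger_gap: 68.6
grip_force: 0.0
```

```bash
python3 -m handwheel '{"series": [[[-51.97,0.75,8,0,0,0,0.8],[-51.97,0.75,8,0,0,0,0.8],[-51.97,0.75,8,0,0,0,0.8],[-51.97,0.75,8,0,0,0,0.8],[-51.97,0.75,8,0,0,0,0.8],[-51.97,0.75,8,0,0,0,0.8],[-51.97,0.75,8,0,0,0,0.8],[-51.97,0.75,8,0,0,0,0.8],[-51.97,0.75,8,0,0,0,0.8],[-51.97,0.75,8,0,0,0,0.8],[-51.97,0.75,8,0,0,0,0.8],[-51.97,0.75,8,0,0,0,0.8]]]}' && python3 -m handwheel '{"series": [[[0,0,4,0,0,0,0.8],[0,0,8,0,0,0,0.8],[0,0,10.6,0,0,0,0.8],[0,0,11.6,0,0,0,0.8],[0,0,12.2,0,0,0,0.8],[0,0,12.6,0,0,0,0.8],[0,0,12.6,0,0,0,0.3],[0,0,12.6,0,0,0,0.3],[0,0,12.6,0,0,0,0.3],[0,0,12.6,0,0,0,0.3],[0,0,12.6,0,0,0,0.3]]]}' 40
```

```text
time: 3.1
tool_pos: [468.9, -367.6, 130.4]
tcp_rot: [180.0, 0.0, 92.4]
ft_force: [0.3, 0.0, 0.1]
finger_gap: 67.9
grip_force: 0.0
time: 4.47
tool_pos: [468.3, -369.0, 4.0]
tcp_rot: [180.0, 0.0, 92.3]
ft_force: [0.6, 0.3, 0.1]
finger_gap: 25.7
grip_force: 0.0
```

```bash
python3 - <<'E'
from bench import status, eyes
import cv2,pickle,numpy as np
s=status.sense();print(s["finger_gap"],s["grip_force"],s["ft_force"])
d={n:eyes.snapshot(n) for n in("scene","top")}; pickle.dump(d,open("s1.pkl","wb"))
a=cv2.resize(d["top"]["img"][250:330,430:520],None,fx=4.4,fy=4.4,interpolation=cv2.INTER_CUBIC)
b=cv2.resize(d["scene"]["img"][130:220,165:265],None,fx=4,fy=4,interpolation=cv2.INTER_CUBIC)
o=np.zeros((360,796,3),np.uint8);o[:a.shape[0],:396]=a;o[:360,396:]=b;cv2.imwrite("pics/g1.png",o[:,:,::-1])
E
```

```text
25.709912896614846 0.0 [0.58459471 0.29016693 0.13930648]
```

View pics/g1.png

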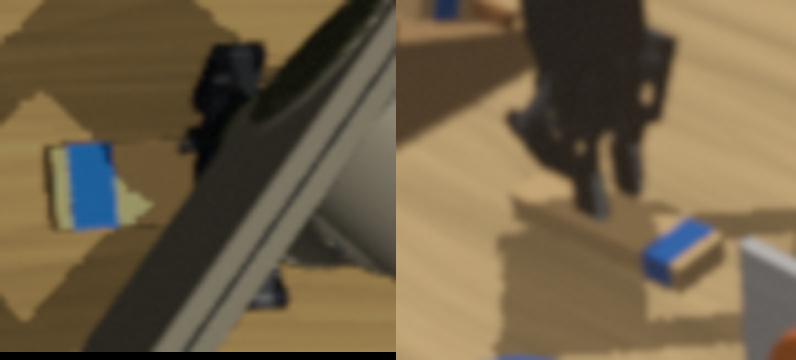

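The top view shows the arm over the blank, with the tape at (92,185) undisturbed. In the scene view both fingertips, at (595,215) and (628,195), appear to rest above or on the top face. I'll check their height.

```bash
python3 - <<'E'
import pickle
from h import *
d=pickle.load(open("s1.pkl","rb"));S=d["scene"];T=d["top"]
f=lambda X:((proj(S,X)-[165,130]+.5)*4-.5+[396,0]).round().tolist()
print("tips +x z4,15,25,35",f([(481,-369,z) for z in(4,15,25,35)]),"-x",f([(455,-369,z) for z in(4,15,25,35)]))
# blank top corners
y=np.radians(2.3);R=np.array([[np.cos(y),-np.sin(y)],[np.sin(y),np.cos(y)]])
q=(R@np.array([(22,75),(-22,75),(-22,-75),(22,-75)]).T).T+[468.3,-369]
print(f(np.c_[q,np.full(4,20)]),f(np.c_[q,np.full(4,0)]))
E
```

```text
tips +x z4,15,25,35 [[601.0, 241.0], [599.0, 228.0], [597.0, 215.0], [595.0, 202.0]] -x [[629.0, 223.0], [627.0, 209.0], [626.0, 196.0], [624.0, 184.0]]
[[677.0, 268.0], [722.0, 234.0], [552.0, 160.0], [505.0, 191.0]] [[680.0, 293.0], [725.0, 259.0], [556.0, 185.0], [510.0, 216.0]]
```

Both tips project to z≈24 while the TCP reads 4, so the fingers closed above the blank, and it was not moved. I'll reopen, go lower in small steps and watch the force.

```bash
python3 -m handwheel '{"series": [[[0,0,-1,0,0,0,0.8],[0,0,-1,0,0,0,0.8],[0,0,-1,0,0,0,0.8],[0,0,-1,0,0,0,0.8],[0,0,-1,0,0,0,0.8],[0,0,0,0,0,0,0.8],[0,0,0.3,0,0,0,0.8],[0,0,0.6,0,0,0,0.8],[0,0,0.8,0,0,0,0.8],[0,0,0.8,0,0,0,0.8]]]}' 40; python3 - <<'E'
from bench import status, eyes
import cv2,pickle,numpy as np
d={n:eyes.snapshot(n) for n in("scene",)}; pickle.dump(d,open("s2.pkl","wb"))
b=cv2.resize(d["scene"]["img"][130:220,165:265],None,fx=6,fy=6,interpolation=cv2.INTER_CUBIC)
cv2.imwrite("pics/g2.png",b[:,:,::-1])
E
```

```text
time: 5.82
tool_pos: [468.3, -368.9, -4.2]
tcp_rot: [-180.0, -0.0, 92.3]
ft_force: [-0.7, 0.4, 0.4]
finger_gap: 68.3
grip_force: 0.0
```

View pics/g2.png

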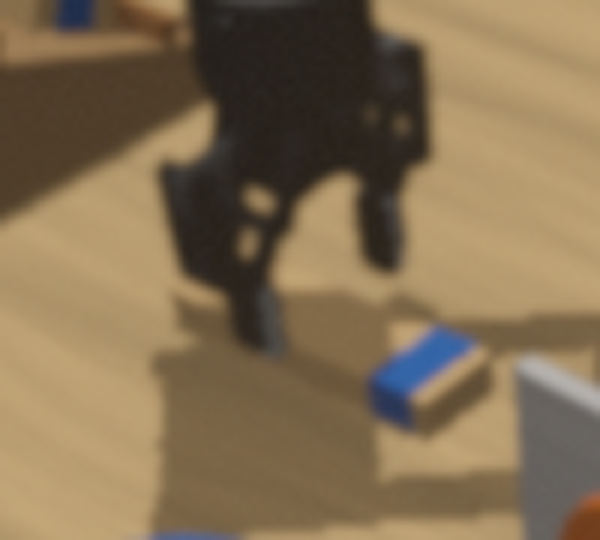

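The near fingertip is at (262,352) in the crop and the far one at (393,268), straddling the blank.

```bash
python3 - <<'E'
import pickle
from h import *
S=pickle.load(open("s2.pkl","rb"))["scene"]
f=lambda X:((proj(S,X)-[165,130]+.5)*6-.5).round().tolist()
for x in (504,510,433,427): print(x,f([(x,-369,z) for z in(0,10,20,30)]))
E
```

```text
504 [[271.0, 395.0], [268.0, 377.0], [265.0, 358.0], [262.0, 339.0]]
510 [[261.0, 402.0], [258.0, 384.0], [255.0, 365.0], [251.0, 345.0]]
433 [[386.0, 318.0], [384.0, 300.0], [381.0, 281.0], [379.0, 262.0]]
427 [[396.0, 312.0], [393.0, 294.0], [391.0, 275.0], [388.0, 256.0]]
```

```bash
python3 -m handwheel '{"series": [[[0,0,0.4,0,0,0,0.8],[0,0,0.8,0,0,0,0.8],[0,0,1.1,0,0,0,0.8],[0,0,1.4,0,0,0,0.8],[0,0,1.4,0,0,0,0.8]]]}' 40 && python3 -m handwheel '{"series": [[[0,0,0,0,0,0,0.4],[0,0,0,0,0,0,0.4],[0,0,0,0,0,0,0.4],[0,0,0,0,0,0,0.4],[0,0,0,0,0,0,0.4]]]}' 40;  echo 468.3 -369 -18 92.3 > cmd.txt; python3 plan.py 468.3 -369 100 92.3
```

```text
time: 6.5
tool_pos: [468.1, -368.7, -18.4]
tcp_rot: [-180.0, -0.0, 92.3]
ft_force: [-0.3, 0.2, -0.7]
finger_gap: 68.4
grip_force: 0.0
time: 7.12
tool_pos: [468.6, -369.2, -17.7]
tcp_rot: [180.0, 0.0, 92.3]
ft_force: [0.6, 0.6, 2.9]
finger_gap: 43.1
grip_force: 41.9
[0.0,0.0,-11.8,0,0,-0.0,C]  min rows 1.9
```

```bash
python3 plan.py 590.6 9.8 40 88.5; python3 -m handwheel '{"series": [[[0,0,-4,0,0,0,0.4],[0,0,-9,0,0,0,0.4],[0,0,-11.8,0,0,0,0.4],[0,0,-11.8,0,0,0,0.4]]]}'
```

```text
[37.36,13.74,6.0,0,0,0.066,C]  min rows 6.4
time: 7.62
tool_pos: [469.8, -370.3, 102.8]
tcp_rot: [179.8, 0.2, 92.3]
ft_force: [-0.2, -0.5, -1.4]
finger_gap: 43.0
grip_force: 41.5
```

```bash
python3 -m handwheel '{"series": [[[6,2.2,0,0,0,0.01,0.4],[12,4.4,0,0,0,0.02,0.4],[18,6.6,0,0,0,0.03,0.4],[24,8.8,0,0,0,0.04,0.4],[30,11,0,0,0,0.05,0.4],[35,12.9,1,0,0,0.066,0.4],[37.36,13.74,3,0,0,0.066,0.4],[37.36,13.74,5,0,0,0.066,0.4],[37.36,13.74,6,0,0,0.066,0.4],[37.36,13.74,6,0,0,0.066,0.4],[37.36,13.74,6,0,0,0.066,0.4]]]}'; python3 - <<'E'
from bench import status, eyes
import cv2,pickle,numpy as np
print(status.sense()["tool_pos"])
d={n:eyes.snapshot(n) for n in("scene","top")}; pickle.dump(d,open("s3.pkl","wb"))
a=cv2.resize(d["top"]["img"][190:300,260:360],None,fx=4,fy=4,interpolation=cv2.INTER_CUBIC)
b=cv2.resize(d["scene"]["img"][200:330,290:390],None,fx=4,fy=4,interpolation=cv2.INTER_CUBIC)
o=np.zeros((520,800,3),np.uint8);o[:440,:400]=a;o[:,400:]=b;cv2.imwrite("pics/n1.png",o[:,:,::-1])
E
```

```text
time: 9.0
tool_pos: [591.1, 8.7, 40.7]
tcp_rot: [179.9, 0.0, 88.4]
ft_force: [-0.4, -0.7, -0.8]
finger_gap: 42.6
grip_force: 41.4
[591.11305145   8.68154629  40.68268034]
```

View pics/n1.png

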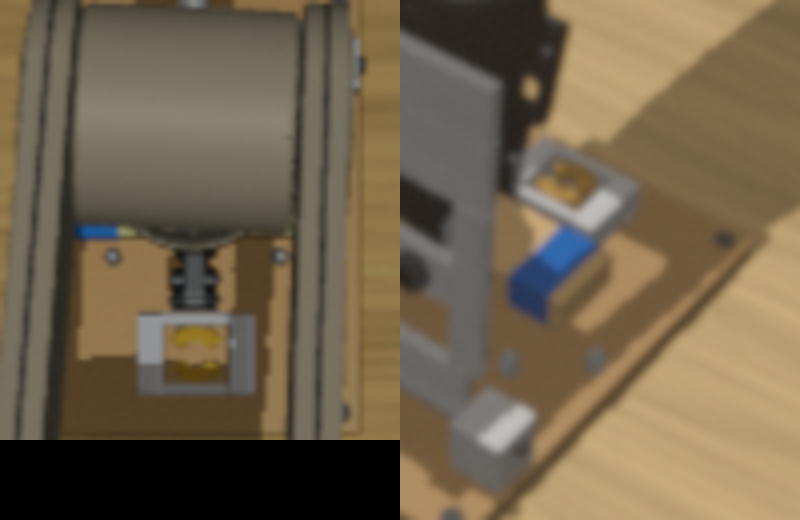

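The top view shows the arm hiding most of the blank, with the tape edge at (97,231). The scene view shows the tape end held over the nest: the end face's upper corners are at about (552,284) and (610,246), its lower ones at about (549,320) and (608,272).

```bash
python3 - <<'E'
import pickle
from h import *
D=pickle.load(open("s3.pkl","rb"));S=D["scene"];T=D["top"]
U=lambda p,f,o:(np.array(p,float)+.5)/f-.5+o
P=U([(152,284),(210,246)],4,[290,200]);Q=U([(149,320),(208,272)],4,[290,200])
for z in (75,78.5,82): print(z,plane(S,P,z).round(1).tolist())
print(58.5,plane(S,Q,58.5).round(1).tolist())
f=lambda X:((proj(S,X)-[290,200]+.5)*4-.5+[400,0]).round().tolist()
y=np.radians(-1.6);R=np.array([[np.cos(y),-np.sin(y)],[np.sin(y),np.cos(y)]])
q=(R@np.array([(22,75),(-22,75)]).T).T+[591.1,8.7]
print("pred top",f(np.c_[q,[78.7]*2]),"bot",f(np.c_[q,[58.7]*2]))
# scene-only pin tops from first view & tape left edge in top
S0=pickle.load(open("s0.pkl","rb"))["scene"]
print("pins scene @31",plane(S0,U([(349,412),(204,328),(435,410),(415,350),(272,270)],4,[230,185]),31).round(1).tolist())
print("tape end top view",plane(T,U([(76,231)],4,[260,190]),78.7).round(1).tolist())
E
```

```text
75 [[604.4, 70.3, 75.0], [565.8, 78.5, 75.0]]
78.5 [[607.2, 72.2, 78.5], [568.8, 80.3, 78.5]]
82 [[610.0, 74.1, 82.0], [571.9, 82.2, 82.0]]
58.5 [[612.0, 74.3, 58.5], [567.5, 79.4, 58.5]]
pred top [[561.0, 303.0], [614.0, 252.0]] bot [[560.0, 331.0], [612.0, 280.0]]
pins scene @31 [[620.3, 56.6, 31.0], [617.6, -38.8, 31.0], [593.7, 90.5, 31.0], [565.3, 58.9, 31.0], [561.8, -37.0, 31.0]]
tape end top view [[574.5, 76.2, 78.7]]
```

```bash
cat >> h.py <<'E'
def tape(e,roi,f=6):
    x0,x1,y0,y1=roi; im=cv2.resize(e["img"][y0:y1,x0:x1],None,fx=f,fy=f,interpolation=cv2.INTER_CUBIC)
    h=cv2.cvtColor(im,cv2.COLOR_RGB2HSV); m=cv2.inRange(h,(98,110,40),(125,255,255))
    m=cv2.morphologyEx(m,cv2.MORPH_OPEN,np.ones((5,5),np.uint8)); n,l,s,_=cv2.connectedComponentsWithStats(m); k=1+s[1:,4].argmax(); m=(l==k).astype(np.uint8)
    v=h[:,:,2]; th,_=cv2.threshold(v[m>0].reshape(-1,1),0,255,cv2.THRESH_BINARY+cv2.THRESH_OTSU); top=(m>0)&(v>th); side=(m>0)&~top
    c=lambda M:(np.argwhere(M)[:,::-1].mean(0)+.5)/f-.5+[x0,y0]
    cs,_=cv2.findContours(m,cv2.RETR_EXTERNAL,cv2.CHAIN_APPROX_NONE); r=cv2.boxPoints(cv2.minAreaRect(max(cs,key=cv2.contourArea)))
    hull=cv2.approxPolyDP(cv2.convexHull(max(cs,key=cv2.contourArea)),6,True)[:,0]
    return c(m>0),c(top),c(side),th,m.sum()/f/f,(hull+.5)/f-.5+[x0,y0]
E
python3 - <<'E'
import pickle
from h import *
d0=pickle.load(open("s0.pkl","rb"));d3=pickle.load(open("s3.pkl","rb"))
t=tape(d0["top"],(435,475,275,310)); print("top0 all@20",plane(d0["top"],t[0],20).round(1),t[4])
t=tape(d0["scene"],(215,255,175,210)); print("scene0 top@20",plane(d0["scene"],t[1],20).round(1),t[3:5],"hull",t[5].round(1).tolist(),plane(d0["scene"],t[5],20).round(1).tolist())
t=tape(d3["scene"],(405,455,245,290) if 0 else (412,450,250,290));print(t[4])
t=tape(d3["scene"],(312,352,250,286)); print("scene3",t[1],plane(d3["scene"],t[1],78.7).round(1),t[3:5],"hull",t[5].round(1).tolist(),plane(d3["scene"],t[5],78.7).round(1).tolist())
E
```

```text
top0 all@20 [[ 466.5 -314.    20. ]] 178.86111111111111
scene0 top@20 [[ 467.4 -313.    20. ]] (133.0, np.float64(67.94444444444444)) hull [[241.6, 186.9], [231.4, 195.9], [227.2, 194.1], [236.1, 186.1]] [[446.6, -308.0, 20.0], [490.2, -302.4, 20.0], [490.9, -316.2, 20.0], [452.4, -321.9, 20.0]]Traceback (most recent call last):
  File "<stdin>", line 6, in <module>
  File "h.py", line 31, in tape
    m=cv2.morphologyEx(m,cv2.MORPH_OPEN,np.ones((5,5),np.uint8)); n,l,s,_=cv2.connectedComponentsWithStats(m); k=1+s[1:,4].argmax(); m=(l==k).astype(np.uint8)
                                                                                                                   ~~~~~~~~~~~~~~^^
ValueError: attempt to get argmax of an empty sequence
```

```bash
python3 - <<'E'
import pickle
from h import *
d3=pickle.load(open("s3.pkl","rb"));e=d3["scene"]
for vlo in (40,70,100,120):
    x0,x1,y0,y1=312,352,250,286;f=6
    h=cv2.cvtColor(cv2.resize(e["img"][y0:y1,x0:x1],None,fx=f,fy=f,interpolation=cv2.INTER_CUBIC),cv2.COLOR_RGB2HSV)
    m=cv2.inRange(h,(98,110,vlo),(125,255,255))
    p=(np.argwhere(m>0)[:,::-1].mean(0)+.5)/f-.5+[x0,y0]; print(vlo,(m>0).sum()/36,p.round(1),plane(e,p,78.7).round(1))
cs,_=cv2.findContours(cv2.inRange(h,(98,110,40),(125,255,255)),cv2.RETR_EXTERNAL,cv2.CHAIN_APPROX_NONE)
u=cv2.approxPolyDP(max(cs,key=cv2.contourArea),7,True)[:,0]/f+[x0,y0]; print(u.round(1).tolist(),plane(e,u,78.7).round(1).tolist())
E
```

```text
40 197.33333333333334 [326.9 266.6] [[599.3  64.9  78.7]]
70 197.33333333333334 [326.9 266.6] [[599.3  64.9  78.7]]
100 155.25 [328.3 264.7] [[593.3  64.1  78.7]]
120 97.27777777777777 [330.6 262.4] [[585.3  64.1  78.7]]
[[331.8, 256.8], [318.3, 269.7], [318.5, 275.2], [324.2, 278.3], [326.2, 273.5], [338.3, 261.7]] [[571.1, 57.2, 78.7], [615.9, 56.3, 78.7], [627.6, 65.1, 78.7], [628.0, 78.7, 78.7], [615.3, 74.4, 78.7], [574.7, 75.3, 78.7]]
```

The tape's top face maps to (594,66) with yaw about -1.2°, so the blank's centre is near (592,9) against the nest's (590.6,9.8). I'll nudge y by +0.8 mm and lower while watching the force.

```bash
python3 plan.py 590.6 10.6 16 88.5; python3 plan.py 590.6 10.6 6 88.5;  python3 -m handwheel '{"series": [[[0.08,0,0.8,0,0,0,0.4],[0.08,0,1.6,0,0,0,0.4],[0.08,0,2.2,0,0,0,0.4],[0.08,0,2.4,0,0,0,0.4],[0.08,0,2.4,0,0,0,0.4]]]}'; python3 -m handwheel '{"series": [[[0,0,0.3,0,0,0,0.4],[0,0,0.6,0,0,0,0.4],[0,0,0.6,0,0,0,0.4]]]}'
```

```text
[0.08,-0.0,2.4,0,0,0.0,C]  min rows 0.4
[-0.0,-0.0,1.0,0,0,0.0,C]  min rows 0.2
time: 9.72
tool_pos: [590.5, 10.7, 15.7]
tcp_rot: [-180.0, -0.0, 88.5]
ft_force: [0.1, 0.2, -0.8]
finger_gap: 43.4
grip_force: 41.4
time: 10.1
tool_pos: [590.4, 10.6, 9.7]
tcp_rot: [-180.0, -0.0, 88.5]
ft_force: [0.5, -0.2, -1.2]
finger_gap: 42.7
grip_force: 41.4
```

```bash
echo 590.6 10.6 10 88.5 > cmd.txt; python3 -m handwheel '{"series": [[[0,0,0.2,0,0,0,0.4],[0,0,0.4,0,0,0,0.4],[0,0,0.5,0,0,0,0.4]]]}';python3 -m handwheel '{"series": [[[0,0,0.2,0,0,0,0.4],[0,0,0.4,0,0,0,0.4],[0,0,0.4,0,0,0,0.4]]]}'
```

```text
time: 10.48
tool_pos: [590.6, 10.6, 4.8]
tcp_rot: [-180.0, -0.0, 88.5]
ft_force: [0.9, -0.4, -1.3]
finger_gap: 43.3
grip_force: 41.4
time: 10.85
tool_pos: [590.5, 10.6, 0.7]
tcp_rot: [-180.0, -0.0, 88.5]
ft_force: [-0.2, 0.3, -1.0]
finger_gap: 42.6
grip_force: 41.4
```

```bash
python3 -m handwheel '{"series": [[[0,0,0.1,0,0,0,0.4],[0,0,0.1,0,0,0,0.66],[0,0,0.1,0,0,0,0.66],[0,0,0.1,0,0,0,0.66],[0,0,0.1,0,0,0,0.66],[0,0,-4,0,0,0,0.66],[0,0,-9,0,0,0,0.66],[0,0,-14,0,0,0,0.4],[0,0,-19,0,0,0,0.1],[0,0,-25,0,0,0,0],[0,0,-27,0,0,0,0],[0,0,-27,0,0,0,0]]]}'; echo 590.6 10.6 271 88.5 > cmd.txt
python3 - <<'E'
import pickle
from h import *
from bench import eyes
d=pickle.load(open("s0.pkl","rb"));T=d["top"];S=d["scene"]
U=lambda p,f,o:(np.array(p,float)+.5)/f-.5+o
y=np.radians(-1.5);R=np.array([[np.cos(y),-np.sin(y)],[np.sin(y),np.cos(y)]])
J=lambda P:np.c_[(P[:,:2]-[590.6,9.8])@R,P[:,2:]]
e=plane(T,U([(55,70),(370,70),(55,83),(370,83)],4.4,[260,180]),243); print("front edge jig",J(e).round(1).tolist())
# scene: front edge outer corners
t=tri(T,U([(55,70),(370,70)],4.4,[260,180]),S,U([(340,150),(88,22)],4,[230,185])); print(J(t[:,:3]).round(1).tolist(),t[:,3])
s=eyes.snapshot("scene"); s2=eyes.snapshot("top"); pickle.dump({"scene":s,"top":s2},open("s4.pkl","wb"))
a=cv2.resize(s2["img"][190:300,260:360],None,fx=4,fy=4,interpolation=cv2.INTER_CUBIC)
b=cv2.resize(s["img"][200:330,290:390],None,fx=4,fy=4,interpolation=cv2.INTER_CUBIC)
o=np.zeros((520,800,3),np.uint8);o[:440,:400]=a;o[:,400:]=b;cv2.imwrite("pics/n2.png",o[:,:,::-1])
E
```

```text
time: 12.35
tool_pos: [591.7, 10.5, 272.8]
tcp_rot: [179.8, 0.0, 88.5]
ft_force: [0.0, 0.5, -0.2]
finger_gap: 0.1
grip_force: 0.0
front edge jig [[70.8, 69.3, 243.0], [70.9, -71.0, 243.0], [64.9, 69.3, 243.0], [65.1, -70.9, 243.0]]
[[70.2, 70.5, 241.7], [69.9, -69.7, 242.3]] [2.73787813 3.27043594]
```

View pics/n2.png

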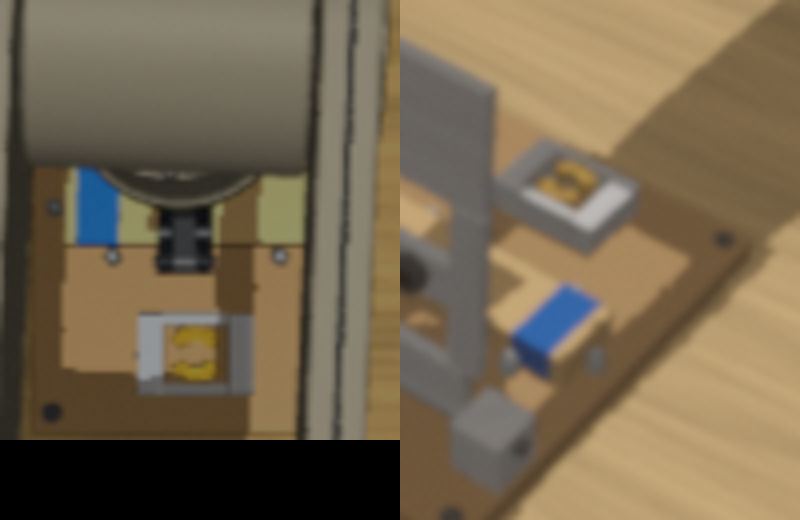

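The blank lies flat in the nest between the pins: in the top crop its front edge is straight at y=245 with the pins just outside, and in the scene crop its end sits between the pins at (510,358) and (595,358). The leaf stands at about 1.50 rad. Next I'll go over and behind it beside the knob.

```bash
cat > leaf.py <<'E'
import numpy as np,sys
def W(xj,yj,z,yaw=88.5):
    y=np.radians(-1.5); return [round(590.6+xj*np.cos(y)-yj*np.sin(y),1),round(9.8+xj*np.sin(y)+yj*np.cos(y),1),round(z-19,1),yaw]
if __name__=="__main__":
    out=W(140,54,290)+W(130,54,205)
    print(*out)
    o=[]
    for th in np.linspace(1.5,0,19):
        h=12;r=165;n=np.array([np.sin(th),np.cos(th)]);u=np.array([-np.cos(th),np.sin(th)])
        C=np.array([80,43])+r*u+(4+h*np.sin(th))*n; o+=W(C[0],54,C[1])
    print(*o)
E
python3 leaf.py>t.txt; python3 plan.py $(sed -n 1p t.txt); python3 plan.py $(sed -n 2p t.txt)
```

```text
[5.32,14.01,0.0,0,0,-0.0,C]  min rows 2.4
[5.32,13.01,8.5,0,0,-0.0,C]  min rows 1.4
[0.0,-4.59,-0.37,0,0,-0.0,C]  min rows 0.7
[-0.0,-5.98,-0.35,0,0,-0.0,C]  min rows 0.2
[-0.0,-7.37,-0.21,0,0,-0.0,C]  min rows 0.2
[0.0,-8.75,0.06,0,0,-0.0,C]  min rows 0.2
[-0.0,-10.12,0.44,0,0,-0.0,C]  min rows 0.2
[0.0,-11.45,0.94,0,0,-0.0,C]  min rows 0.2
[-0.0,-12.74,1.55,0,0,-0.0,C]  min rows 0.2
[-0.0,-13.97,2.28,0,0,-0.0,C]  min rows 0.2
[-0.0,-15.15,3.12,0,0,-0.0,C]  min rows 0.2
[-0.0,-16.25,4.06,0,0,-0.0,C]  min rows 0.2
[0.0,-17.27,5.1,0,0,-0.0,C]  min rows 0.2
[-0.0,-18.19,6.23,0,0,-0.0,C]  min rows 0.2
[0.0,-19.02,7.43,0,0,-0.0,C]  min rows 0.2
[-0.0,-19.74,8.71,0,0,-0.0,C]  min rows 0.2
[-0.0,-20.34,10.05,0,0,-0.0,C]  min rows 0.2
[-0.0,-20.82,11.44,0,0,-0.0,C]  min rows 0.2
[-0.0,-21.18,12.87,0,0,-0.0,C]  min rows 0.2
[0.0,-21.41,14.33,0,0,-0.0,C]  min rows 0.2
[-0.0,-21.51,15.8,0,0,-0.0,C]  min rows 0.2
```

```bash
python3 -m handwheel '{"series": [[[5.32,6,0,0,0,0,0],[5.32,11,0,0,0,0,0],[5.32,14.01,0,0,0,0,0],[5.32,14.01,0,0,0,0,0],[5.32,13.5,4,0,0,0,0],[5.32,13.01,7,0,0,0,0],[5.32,13.01,8.5,0,0,0,0],[5.32,13.01,8.5,0,0,0,0]]]}' && python3 -m handwheel '{"series": [[[0,-2.5,-0.37,0,0,0,0],[0,-4.59,-0.37,0,0,0,0],[0,-5.98,-0.35,0,0,0,0],[0,-7.37,-0.21,0,0,0,0],[0,-8.75,0.06,0,0,0,0],[0,-10.12,0.44,0,0,0,0],[0,-11.45,0.94,0,0,0,0]]]}'
```

```text
time: 13.45
tool_pos: [720.7, 60.4, 184.2]
tcp_rot: [-179.8, 0.0, 88.5]
ft_force: [-0.8, 0.1, 0.6]
finger_gap: -0.2
grip_force: 0.0
time: 14.32
tool_pos: [609.1, 63.4, 179.3]
tcp_rot: [179.7, -0.0, 88.5]
ft_force: [2.4, -0.1, -0.5]
finger_gap: 0.2
grip_force: 1.1
```

```bash
python3 -m handwheel '{"series": [[[0,-1.29,0.61,0,0,0,0],[0,-2.52,1.34,0,0,0,0],[0,-3.7,2.18,0,0,0,0],[0,-4.8,3.12,0,0,0,0],[0,-5.82,4.16,0,0,0,0],[0,-6.74,5.29,0,0,0,0]]]}' && python3 -m handwheel '{"series": [[[0,-0.83,1.2,0,0,0,0],[0,-1.55,2.48,0,0,0,0],[0,-2.15,3.82,0,0,0,0],[0,-2.63,5.21,0,0,0,0],[0,-2.99,6.64,0,0,0,0],[0,-3.22,8.1,0,0,0,0],[0,-3.32,9.3,0,0,0,0],[0,-3.32,9.3,0,0,0,0]]]}'
```

```text
time: 15.08
tool_pos: [541.5, 65.2, 125.7]
tcp_rot: [179.8, -0.0, 88.5]
ft_force: [0.5, 0.2, 1.1]
finger_gap: 0.2
grip_force: 0.6
time: 16.08
tool_pos: [506.0, 66.0, 29.2]
tcp_rot: [-179.9, 0.0, 88.5]
ft_force: [-0.0, 0.5, -0.6]
finger_gap: -0.4
grip_force: 0.0
```

```bash
python3 -m handwheel '{"series": [[[0,0,0.15,0,0,0,0],[0,0,0.3,0,0,0,0],[0,0,0.3,0,0,0,0]]]}';  python3 -m handwheel '{"series": [[[0,0,0.15,0,0,0,0],[0,0,0.3,0,0,0,0],[0,0,0.3,0,0,0,0]]]}'
```

```text
time: 16.45
tool_pos: [507.4, 66.0, 28.0]
tcp_rot: [180.0, -0.0, 88.5]
ft_force: [0.1, 0.2, 0.5]
finger_gap: 0.3
grip_force: 0.0
time: 16.82
tool_pos: [507.0, 66.0, 24.6]
tcp_rot: [-180.0, 0.0, 88.5]
ft_force: [-0.7, 0.5, 0.1]
finger_gap: 0.0
grip_force: 0.0
```

```bash
python3 - <<'E'
from bench import eyes
import cv2,pickle,numpy as np
s=eyes.snapshot("scene"); s2=eyes.snapshot("top"); pickle.dump({"scene":s,"top":s2},open("s5.pkl","wb"))
a=cv2.resize(s2["img"][190:300,260:360],None,fx=4,fy=4,interpolation=cv2.INTER_CUBIC)
b=cv2.resize(s["img"][190:330,260:360],None,fx=4,fy=4,interpolation=cv2.INTER_CUBIC)
o=np.zeros((560,800,3),np.uint8);o[:440,:400]=a;o[:,400:]=b;cv2.imwrite("pics/l1.png",o[:,:,::-1])
E
```

```text
(no output)
```

View pics/l1.png

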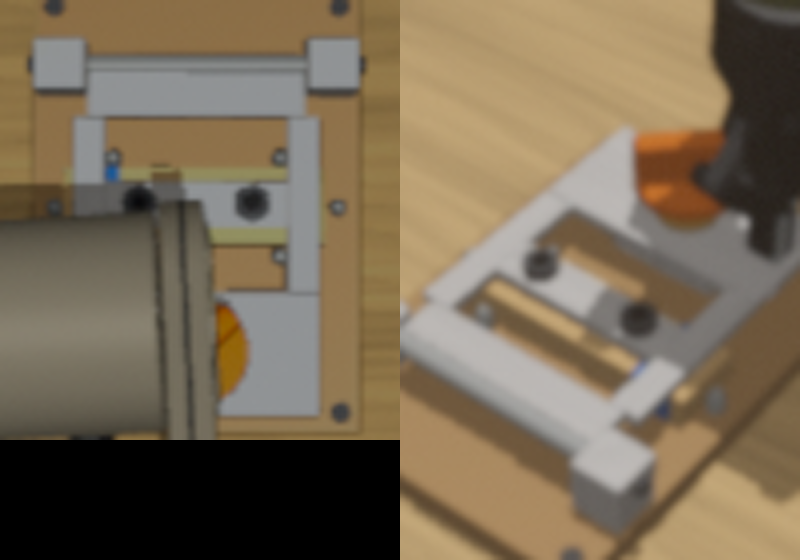

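The top view shows the leaf down over the blank, with its front edge at y=414 and the blank still framed by the pins. The scene view shows it shut or nearly so, with the fingertip just above it at (770,258). I'll press on until contact.

```bash
for i in 1 2; do :; done; python3 -m handwheel '{"series": [[[0,0,0.1,0,0,0,0],[0,0,0.2,0,0,0,0],[0,0,0.2,0,0,0,0]]]}';  python3 -m handwheel '{"series": [[[0,0,0.1,0,0,0,0],[0,0,0.2,0,0,0,0],[0,0,0.2,0,0,0,0]]]}'; python3 - <<'E'
import pickle
from h import *
d=pickle.load(open("s5.pkl","rb"));T=d["top"];S=d["scene"]
U=lambda p,f,o:(np.array(p,float)+.5)/f-.5+o
P=U([(318,414),(318,118)],4,[260,190])
for z in (47,55,65): print(z,plane(T,P,z).round(1).tolist())
# scene right hinge-side: leaf far left front corner at crop (628,128)
Q=U([(228,127)],4,[260,190]); print(tri(T,P[:1],S,Q).round(1),plane(S,Q,47).round(1))
E
```

```text
time: 17.3
tool_pos: [507.3, 66.1, 24.3]
tcp_rot: [180.0, 0.0, 88.5]
ft_force: [-9.1, -0.4, 17.0]
finger_gap: -0.2
grip_force: 8.4
time: 17.68
tool_pos: [507.4, 66.1, 24.1]
tcp_rot: [-180.0, 0.0, 88.5]
ft_force: [-18.4, -1.4, 35.5]
finger_gap: -0.2
grip_force: 17.7
47 [[470.0, -56.1, 47.0], [638.1, -61.0, 47.0]]
55 [[470.0, -55.8, 55.0], [637.1, -60.7, 55.0]]
65 [[469.9, -55.4, 65.0], [635.8, -60.3, 65.0]]
[[469.3 -55.1  46.2   2.5]] [[469.5 -53.5  47. ]]
```

The leaf is hard shut: its front corner triangulates to z≈46 at x≈470. I'll back off and clear the view to measure the wing.

```bash
echo 505.9 66 20.2 88.5 > cmd.txt; python3 plan.py 450 230 180 88.5; python3 -m handwheel '{"series": [[[0,0,-3,0,0,0,0.3],[0,0,-8,0,0,0,0.6],[0,0,-13,0,0,0,0.6],[6,2,-16,0,0,0,0.6],[12,4,-16,0,0,0,0.6],[16.3,6,-16,0,0,0,0.6],[16.3,6,-16,0,0,0,0.6]]]}'; python3 - <<'E'
from bench import eyes
import pickle
from h import *
s=eyes.snapshot("scene"); s2=eyes.snapshot("top"); pickle.dump({"scene":s,"top":s2},open("s6.pkl","wb"))
a=cv2.resize(s2["img"][245:305,280:340],None,fx=6,fy=6,interpolation=cv2.INTER_CUBIC)
b=cv2.resize(s["img"][190:260,295:368],None,fx=6,fy=6,interpolation=cv2.INTER_CUBIC)
o=np.zeros((420,798,3),np.uint8);o[:360,:360]=a;o[:420,360:]=b;cv2.imwrite("pics/k1.png",o[:,:,::-1])
E
```

```text
[16.25,-6.02,-15.98,0,0,-0.0,C]  min rows 3.8
time: 18.55
tool_pos: [571.4, 230.7, 179.4]
tcp_rot: [-179.9, -0.0, 88.7]
ft_force: [-0.4, -0.0, -0.8]
finger_gap: 51.2
grip_force: 0.0
```

View pics/k1.png

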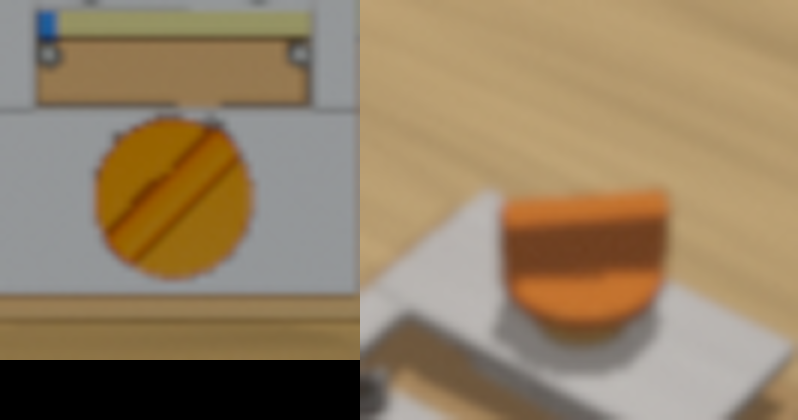

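The top crop shows the wing as a strip with edges (107,232)–(212,127) and (137,260)–(240,158), so it lies about 45° anticlockwise of across. In the scene crop its top face has corners (503,203), (667,190), (667,213) and (505,230).

```bash
echo 570.2 227.4 180.2 88.5 > cmd.txt; python3 - <<'E'
import pickle
from h import *
d=pickle.load(open("s6.pkl","rb"));T=d["top"];S=d["scene"]
U=lambda p,f,o:(np.array(p,float)+.5)/f-.5+o
t=U([(107,232),(212,127),(137,260),(240,158)],6,[280,245]); s=U([(143,203),(307,190),(145,230),(307,213)],6,[295,190])
print("tri centre",tri(T,[t.mean(0)],S,[s.mean(0)]).round(1))
for e,p in((T,t),(S,s)):
    P=plane(e,p,99); a=P[1]-P[0];b=P[3]-P[2]; print(P.round(1).tolist(),P.mean(0).round(1),[np.degrees(np.arctan2(v[0],-v[1])).round(1) for v in(a,b)])
from leaf import W; print("axis by jig",W(-85,0,0))
h=cv2.cvtColor(T["img"],cv2.COLOR_RGB2HSV)[245:305,280:340]; m=cv2.inRange(h,(5,150,60),(25,255,255)); m[:20]=0
n,l,st,c=cv2.connectedComponentsWithStats(m);k=1+st[1:,4].argmax(); print("flange",st[k],plane(T,c[k]+[280,245],75).round(1))
E
```

```text
tri centre [[506.3  11.9  96.3   1.4]]
[[493.6, 35.9, 99.0], [530.6, -3.1, 99.0], [483.2, 25.3, 99.0], [519.1, -13.0, 99.0]] [506.6  11.3  99. ] [np.float64(43.5), np.float64(43.2)]
[[523.1, -10.7, 99.0], [483.1, 31.3, 99.0], [534.3, -1.7, 99.0], [493.5, 38.1, 99.0]] [508.5  14.3  99. ] [np.float64(-136.4), np.float64(-134.3)]
axis by jig [np.float64(505.6), np.float64(12.0), -19, 88.5]
flange [ 16  20  25  26 522] [[506.4  12.3  75. ]]
```

```bash
python3 plan.py 505.8 12 130 134; python3 plan.py 505.8 12 56 134; python3 -m handwheel '{"series": [[[0,0,0,0,0,-0.18,0.5],[0,0,0,0,0,-0.18,0.5]]]}'; python3 -c "
from bench import status; s=status.sense(); print(s['joint_pos'].round(1),s['tool_pos'].round(1),s['tcp_rot'].round(1))"
```

```text
[-21.7,-5.87,5.02,0,0,-0.794,C]  min rows 4.3
[0.0,-0.0,7.4,0,0,-0.0,C]  min rows 1.2
time: 18.9
tool_pos: [571.2, 226.1, 181.0]
tcp_rot: [180.0, 0.0, 98.7]
ft_force: [0.4, 0.2, 0.3]
finger_gap: 42.8
grip_force: 0.0
[16.8 10.4 84.9 -0.  84.7  8.1] [571.2 226.1 181. ] [180.    0.   98.7]
```

```bash
echo 571.3 227 180.5 98.8 > cmd.txt;  python3 plan.py 505.8 12 130 134; python3 -m handwheel '{"series": [[[0,0,0,0,0,-0.1,0.5],[0,0,0,0,0,-0.1,0.5],[0,0,0,0,0,-0.1,0.5]]]}'
```

```text
[-20.24,-9.76,5.05,0,0,-0.614,C]  min rows 3.7
time: 19.27
tool_pos: [571.3, 226.9, 180.9]
tcp_rot: [180.0, 0.0, 104.3]
ft_force: [-1.2, -0.0, 0.0]
finger_gap: 43.0
grip_force: 0.0
```

```bash
echo 571.3 227 180.5 104.5 > cmd.txt;  python3 plan.py 505.8 12 130 134
```

```text
[-19.18,-11.72,5.05,0,0,-0.515,C]  min rows 3.7
```

```bash
python3 -m handwheel '{"series": [[[-5,-3,0,0,0,-0.13,0.5],[-10,-6,1,0,0,-0.26,0.5],[-15,-9,3,0,0,-0.39,0.5],[-19.18,-11.72,5.05,0,0,-0.515,0.5],[-19.18,-11.72,5.05,0,0,-0.515,0.5],[-19.18,-11.72,5.05,0,0,-0.515,0.5],[-19.18,-11.72,5.05,0,0,-0.515,0.5]]]}'; python3 -m handwheel '{"series": [[[0,0,0,0,0,0,0.5]]]}'
```

```text
time: 20.15
tool_pos: [506.9, 13.2, 131.1]
tcp_rot: [179.9, 0.1, 134.0]
ft_force: [0.3, 0.2, -0.1]
finger_gap: 43.1
grip_force: 0.0
time: 20.27
tool_pos: [506.7, 13.2, 130.8]
tcp_rot: [180.0, 0.0, 134.1]
ft_force: [-0.7, -1.3, 0.2]
finger_gap: 42.5
grip_force: 0.0
```

```bash
python3 -m handwheel '{"series": [[[0,-0.1,3,0,0,0,0.5],[0,-0.1,5.5,0,0,0,0.5],[0,-0.1,6.8,0,0,0,0.5],[0,-0.1,7.4,0,0,0,0.5],[0,-0.1,7.4,0,0,0,0.5],[0,-0.1,7.4,0,0,0,0.5]]]}' 25; python3 -m handwheel '{"series": [[[0,0,0,0,0,0,0.1],[0,0,0,0,0,0,0.1],[0,0,0,0,0,0,0.1],[0,0,0,0,0,0,0.1],[0,0,0,0,0,0,0.1]]]}' 25
```

```text
time: 21.02
tool_pos: [506.2, 11.6, 57.2]
tcp_rot: [179.9, 0.1, 134.1]
ft_force: [0.3, 0.4, -0.1]
finger_gap: 42.7
grip_force: 0.0
time: 21.65
tool_pos: [505.8, 11.6, 56.6]
tcp_rot: [180.0, 0.0, 134.1]
ft_force: [1.1, 0.9, 3.8]
finger_gap: 13.4
grip_force: 29.2
```

```bash
python3 -m handwheel '{"series": [[[0,0,0,0,0,0.13,0.05],[0,0,0,0,0,0.27,0.05],[0,0,0,0,0,0.4,0.05],[0,0,0,0,0,0.53,0.05],[0,0,0,0,0,0.67,0.05],[0,0,0,0,0,0.795,0.05],[0,0,0,0,0,0.795,0.05],[0,0,0,0,0,0.795,0.05]]]}' 50; python3 -m handwheel '{"series": [[[0,0,0.2,0,0,0,0.05],[0,0,0.4,0,0,0,0.05],[0,0,0.4,0,0,0,0.05]]]}' 50
```

```text
time: 22.65
tool_pos: [505.8, 11.6, 56.5]
tcp_rot: [179.9, 0.0, 88.7]
ft_force: [1.8, 0.2, 4.6]
finger_gap: 12.8
grip_force: 55.0
time: 23.02
tool_pos: [505.8, 11.6, 52.3]
tcp_rot: [180.0, 0.0, 88.5]
ft_force: [2.2, -0.0, 4.8]
finger_gap: 12.5
grip_force: 55.2
```

```bash
python3 -m handwheel '{"series": [[[0,0,0.25,0,0,0,0.05],[0,0,0.5,0,0,0,0.05],[0,0,0.7,0,0,0,0.05],[0,0,0.8,0,0,0,0.05],[0,0,0.8,0,0,0,0.05]]]}' 50; python3 -m handwheel '{"series": [[[0,0,0.05,0,0,0,0.05],[0,0,0.05,0,0,0,0.05]]]}' 50
```

```text
time: 23.65
tool_pos: [505.8, 11.6, 44.6]
tcp_rot: [180.0, 0.0, 88.5]
ft_force: [1.1, 0.1, 7.1]
finger_gap: 12.7
grip_force: 55.5
time: 23.9
tool_pos: [505.8, 11.6, 44.2]
tcp_rot: [180.0, 0.0, 88.5]
ft_force: [1.2, 0.7, 7.6]
finger_gap: 12.5
grip_force: 55.5
```

```bash
python3 -m handwheel '{"series": [[[0,0,0,0,0,0.1,0.05],[0,0,0,0,0,0.2,0.05],[0,0,0,0,0,0.3,0.05],[0,0,0,0,0,0.4,0.05],[0,0,0.02,0,0,0.5,0.05],[0,0,0.04,0,0,0.6,0.05],[0,0,0.04,0,0,0.6,0.05]]]}' 60; python3 -c "
from bench import status; s=status.sense(); print(s['wrist_torque'].round(2))"
```

```text
time: 24.78
tool_pos: [505.8, 11.6, 43.8]
tcp_rot: [180.0, -0.0, 54.1]
ft_force: [1.1, 0.6, 8.1]
finger_gap: 12.7
grip_force: 59.5
[ 0.04 -0.14 -0.05]
```

```bash
python3 -m handwheel '{"series": [[[0,0,0.02,0,0,0.12,0.05],[0,0,0.05,0,0,0.24,0.05],[0,0,0.08,0,0,0.36,0.05],[0,0,0.11,0,0,0.48,0.05],[0,0,0.14,0,0,0.6,0.05],[0,0,0.17,0,0,0.72,0.05],[0,0,0.2,0,0,0.84,0.05],[0,0,0.24,0,0,0.96,0.05],[0,0,0.27,0,0,1.06,0.05],[0,0,0.27,0,0,1.06,0.05]]]}' 60; python3 -c "
from bench import status; s=status.sense(); print(s['wrist_torque'].round(2),s['joint_pos'].round(0))"
```

```text
time: 26.02
tool_pos: [505.8, 11.6, 41.4]
tcp_rot: [-180.0, -0.0, -6.7]
ft_force: [-0.5, 0.4, 11.1]
finger_gap: 12.9
grip_force: 59.9
[-0.04  0.16 -0.09] [ -4.   2. 110.  -0.  69.  92.]
```

```bash
python3 -m handwheel '{"series": [[[0,0,0.02,0,0,0.05,0.05],[0,0,0.03,0,0,0.1,0.05],[0,0,0.03,0,0,0.1,0.05]]]}' 80; python3 -c "
from bench import status; s=status.sense(); print(s['wrist_torque'].round(2))"; python3 -m handwheel '{"series": [[[0,0,0,0,0,0.05,0.05],[0,0,0,0,0,0.1,0.05],[0,0,0,0,0,0.1,0.05]]]}' 80; python3 -c "
from bench import status; s=status.sense(); print(s['wrist_torque'].round(2))"
```

```text
time: 26.4
tool_pos: [505.9, 11.6, 41.4]
tcp_rot: [-180.0, -0.1, -12.3]
ft_force: [-1.4, -0.2, 13.4]
finger_gap: 12.4
grip_force: 82.9
[ 0.08  0.39 -0.01]
time: 26.78
tool_pos: [505.8, 11.6, 41.3]
tcp_rot: [-180.0, -0.0, -18.1]
ft_force: [-2.6, 0.1, 12.4]
finger_gap: 12.3
grip_force: 82.8
[ 0.1   0.38 -0.01]
```

```bash
python3 -m handwheel '{"series": [[[0,0,0,0,0,0.07,0.05],[0,0,0,0,0,0.14,0.05],[0,0,0,0,0,0.14,0.05],[0,0,0,0,0,0.14,0.05]]]}' 80; python3 -c "
from bench import status; s=status.sense(); print(s['wrist_torque'].round(2),s['joint_efforts'].round(2))"
```

```text
time: 27.28
tool_pos: [505.8, 11.6, 41.1]
tcp_rot: [-180.0, -0.0, -26.0]
ft_force: [-0.8, -0.0, 11.6]
finger_gap: 12.5
grip_force: 82.6
[ 0.04  0.16 -0.08] [-8.000e-02 -4.081e+01 -3.988e+01 -9.000e-02 -4.100e-01 -4.000e-02]
```

```bash
python3 -m handwheel '{"series": [[[0,0,-0.07,0,0,0,0.05],[0,0,-0.15,0,0,0,0.05],[0,0,-0.15,0,0,0,0.05],[0,0,-0.15,0,0,0,0.05]]]}' 80; python3 -c "
from bench import status; s=status.sense(); print(s['wrist_torque'].round(2))"
```

```text
time: 27.78
tool_pos: [505.6, 11.6, 41.3]
tcp_rot: [-180.0, -0.0, -26.1]
ft_force: [5.5, 0.5, -2.2]
finger_gap: 11.9
grip_force: 80.6
[ 0.04 -1.1  -0.06]
```

```bash
python3 -m handwheel '{"series": [[[0,0,0.05,0,0,0.08,0.05],[0,0,0.05,0,0,0.16,0.05],[0,0,0.05,0,0,0.16,0.05],[0,0,0.05,0,0,0.16,0.05]]]}' 80; python3 -c "
from bench import status; s=status.sense(); print(s['wrist_torque'].round(2),s['joint_pos'].round(1))"; python3 -m handwheel '{"series": [[[0,0,0,0,0,0.08,0.05],[0,0,0,0,0,0.16,0.05],[0,0,0,0,0,0.16,0.05],[0,0,0,0,0,0.16,0.05]]]}' 80; python3 -c "
from bench import status; s=status.sense(); print(s['wrist_torque'].round(2))"
```

```text
time: 28.28
tool_pos: [505.6, 11.6, 41.0]
tcp_rot: [-180.0, -0.0, -35.1]
ft_force: [4.8, -0.8, -0.5]
finger_gap: 12.0
grip_force: 80.9
[-0.01 -0.99 -0.02] [ -4.5   1.5 109.8   0.   68.6 120.6]
time: 28.78
tool_pos: [505.6, 11.8, 40.9]
tcp_rot: [-180.0, -0.0, -44.3]
ft_force: [5.6, 1.0, -1.7]
finger_gap: 11.9
grip_force: 80.7
[ 0.14 -1.22  0.24]
```

```bash
python3 -m handwheel '{"series": [[[0,0,0,0,0,0.06,0.05],[0,0,0,0,0,0.12,0.05],[0,0,0,0,0,0.12,0.05],[0,0,0,0,0,0.12,0.05]]]}' 80; python3 -c "
from bench import status; s=status.sense(); print(s['wrist_torque'].round(2),s['joint_pos'].round(1))"
```

```text
time: 29.28
tool_pos: [505.7, 11.5, 40.7]
tcp_rot: [-180.0, -0.0, -51.2]
ft_force: [7.3, -0.8, -4.4]
finger_gap: 12.1
grip_force: 80.4
[-0.13 -1.37  0.17] [ -4.5   1.5 109.8  -0.   68.6 136.7]
```

```bash
echo 505.7 11.6 42 -51.2 > cmd.txt; python3 plan.py 505.7 11.6 170 -51.2 480 240 190 -1; python3 -m handwheel '{"series": [[[0,0,0,0,0,0,0.5],[0,0,0,0,0,0,0.5],[0,0,0,0,0,0,0.5],[0,0,0,0,0,0,0.5],[0,0,-3,0,0,0,0.5],[0,0,-8,0,0,0,0.5],[0,0,-12.8,0,0,0,0.5],[0,0,-12.8,0,0,0,0.5]]]}'
```

```text
[0.0,0.0,-12.8,0,0,-0.0,C]  min rows 2.0
[-19.41,-12.31,-14.8,0,0,-0.876,C]  min rows 4.7
time: 30.28
tool_pos: [508.5, 11.4, 174.6]
tcp_rot: [-179.6, -0.4, -51.3]
ft_force: [0.1, -0.7, -0.7]
finger_gap: 42.5
grip_force: 0.0
```

```bash
python3 -m handwheel '{"series": [[[-5,-3,-0.5,0,0,-0.17,0.5],[-10,-6.3,-1,0,0,-0.34,0.5],[-15,-9.5,-1.5,0,0,-0.5,0.5],[-19.4,-12.3,-2,0,0,-0.68,0.5],[-19.4,-12.3,-2,0,0,-0.876,0.5],[-19.4,-12.3,-2,0,0,-0.876,0.5]]]}'; python3 - <<'E'
from bench import eyes
import pickle
from h import *
S=eyes.snapshot("scene"); T=eyes.snapshot("top"); pickle.dump({"scene":S,"top":T},open("s7.pkl","wb"))
d6=pickle.load(open("s6.pkl","rb"))
for nm,T_,S_ in(("before",d6["top"],d6["scene"]),("now",T,S)):
  for c,e,(x0,x1,y0,y1) in(("T",T_,(285,335,258,300)),("S",S_,(295,375,200,265))):
    f=6; im=cv2.resize(e["img"][y0:y1,x0:x1],None,fx=f,fy=f,interpolation=cv2.INTER_CUBIC); h=cv2.cvtColor(im,cv2.COLOR_RGB2HSV)
    m=cv2.inRange(h,(3,160,40),(19 if c=="S" else 25,255,255)); n,l,st,ce=cv2.connectedComponentsWithStats(m); k=1+st[1:,4].argmax()
    print(nm,c,(st[k]/f).round(1)+np.r_[x0,y0,0,0,0],(ce[k]/f+[x0,y0]).round(2))
    if c=="T":  # edge direction histogram inside flange = wing lines
        g=cv2.cvtColor(im,cv2.COLOR_RGB2GRAY); inn=cv2.erode((l==k).astype(np.uint8),np.ones((31,31),np.uint8))
        L=cv2.createLineSegmentDetector().detect(np.where(inn>0,g,0).astype(np.uint8))[0]
        gx=cv2.Sobel(cv2.GaussianBlur(g,(0,0),3),cv2.CV_64F,1,0)[inn>0];gy=cv2.Sobel(cv2.GaussianBlur(g,(0,0),3),cv2.CV_64F,0,1)[inn>0]
        a=np.degrees(.5*np.arctan2((2*gx*gy).sum(),(gx**2-gy**2).sum())); print("  gradient axis (image deg)",a.round(1),"coh",(np.hypot((2*gx*gy).sum(),(gx**2-gy**2).sum())/(gx**2+gy**2).sum()).round(2))
E
```

```text
time: 31.02
tool_pos: [479.2, 240.3, 188.0]
tcp_rot: [180.0, 0.1, -1.1]
ft_force: [0.5, 0.1, -0.1]
finger_gap: 42.3
grip_force: 0.0
before T [ 296.3  265.    25.    25.8 3091.2] [308.78 277.81]
  gradient axis (image deg) 45.3 coh 0.94
before S [ 319.5  222.2   26.5   23.2 2998.3] [332.62 232.9 ]
now T [ 296.3  265.5   25.    25.5 3000. ] [308.85 278.14]
  gradient axis (image deg) 49.0 coh 0.92
now S [ 319.5  228.3   26.3   21.  2768.3] [332.33 238.22]
```

```bash
python3 - <<'E'
import pickle
from h import *
from bench import eyes
d6=pickle.load(open("s6.pkl","rb"));d7=pickle.load(open("s7.pkl","rb"));S=d7["scene"]
for p in(12,14,15.5): print(p,(proj(S,[(506,12,86-p)])-proj(S,[(506,12,86)])).round(2))
def patch(e,x0,x1,y0,y1): return e["img"][y0:y1,x0:x1].astype(np.float32)
def orange(e):
    h=cv2.cvtColor(e["img"],cv2.COLOR_RGB2HSV)[200:265,295:375]; s=cv2.inRange(h,(3,160,40),(19,255,255)); y=np.argwhere(s>0); return y.mean(0)
n=eyes.snapshot("scene"); print("stable",orange(d7["scene"]),orange(n))
# rows of lower flange edge in the scene before/after
for e in(d6["scene"],n):
    g=e["img"][215:265,333].astype(int); sat=g.max(1)-g.min(1); print(sat.tolist())
# leaf and bystanders: mean abs change top view vs start
T0=pickle.load(open("s0.pkl","rb"))["top"]; T=d7["top"]
for k,b in {"drilled":(148,210,275,312),"measure":(168,200,200,245),"roll":(405,456,190,238)}.items(): print(k,np.abs(patch(T0,*b)-patch(T,*b)).mean().round(2))
E
```

```text
12 [[-0.18  4.28]]
14 [[-0.2   4.98]]
15.5 [[-0.23  5.51]]
stable [37.80567686 36.93668122] [37.78774617 36.95842451]
[71, 72, 72, 71, 72, 73, 82, 105, 134, 145, 143, 124, 99, 82, 78, 78, 78, 78, 81, 87, 102, 123, 141, 148, 149, 148, 144, 132, 105, 79, 66, 55, 32, 16, 9, 8, 8, 8, 7, 6, 7, 6, 7, 7, 9, 10, 19, 32, 44, 48]
[73, 72, 72, 72, 72, 72, 71, 70, 70, 71, 71, 73, 88, 115, 139, 145, 135, 119, 92, 79, 78, 78, 77, 78, 81, 96, 122, 141, 146, 147, 149, 146, 137, 116, 76, 33, 12, 8, 7, 7, 6, 6, 7, 7, 8, 11, 19, 31, 44, 48]
drilled 43.7
measure 5.37
roll 3.93
```

```bash
python3 -c "
from bench import r; print(r.hand_in())"
```

```text
the job is handed in; nothing more can be done
None
```

The job is handed in: the blank lies flat in the nest, the leaf is shut, and the knob was about 15.3 mm down by camera (home is 15.5 mm) and stayed down after release. It turned about 2.4 rad past its start, not 1.7, with no clear stop felt. The final picture couldn't confirm the drilled block hadn't moved, but the arm was never brought low near it.

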